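Lock the hand rest onto the microscope base

ROBOT

A 6-joint arm with a two-finger parallel gripper is mounted at the origin on the work surface. World frame = base frame: x ahead of the robot, y to its left, z up, the work surface at z = 0. Lengths are in mm, angles in rad, forces in N, time in s.
With the tool pointing down it reaches from about 400 to 925 mm from the base axis. Payload 12.5 kg.
Tool frame: the origin (TCP) lies midway between the tips of the shut fingers; the grasp point (between the pads) lies 19 mm behind it (env.grip_depth is the distance from the TCP to the grasp point, in mm); z points along the fingers, y is the direction in which the jaws open and shut (so a half turn about z gives the same grasp; the last joint's range is limited). The gripper opens to 95 mm and grips with 3 to 60 N. Pads are 20 mm wide; open, the fingers measure 119 mm over their backs; the gripper's body (75 mm by 180 mm) begins 59 mm behind the grasp point.
Start: joints at [-1.347, 0.491, 1.559, -0, 1.092, -0.106], TCP at [202.433, -591.331, 179.861] pointing down, gripper open.
Joint ranges: [-3.1, 3.1], [-0.84, 2.19], [0.05, 2.79], [-1.13, 4.28], [0.06, 2.93], [-2.69, 2.69]. Speed limits (rad/s): [2.22, 2.22, 2.79, 3.14, 3.14, 3.14].

INTERFACE

Orientations are given as a rotation vector (axis times angle).
In Python, from bench import env gives the robot as it stands.
- The arm moves only by the shell command python3 -m pendant 'ROWS'. ROWS is JSON, a list that holds one entry, the list of rows, each a list of 5 numbers: the gripper's target within -1 to 1 (fully open at 1, half-way at 0, shut at -1), then the shift along the tool's x, y, z in m, then the turn about the tool's z in degrees. In form: [[[claw, tx, ty, tz, roll], ...]]. A call has exactly 8 rows; each row is the pose to reach, as a shift and turn from the pose commanded when the call began, along the tool's axes at that moment; what a row does not reach only later rows make up. A row lasts 1/12 s, in which the tool goes at most 41.7 mm and 7.16 degrees, less where a joint would pass 70% of its speed; a pose out of reach is approached as far as the arm can. A call with a gripper value outside its range is refused whole. The fingers move at their own pace and stop on an object; the grip force is fixed at half the most. Time passes only in rows, so rows that repeat a pose let the fingers close, or fill a call up. It gives the time, the measured TCP pose, the force and the opening at its end, in the units of the state.
- env.sense(): the state, without advancing time (a new reading comes with each control period).
- env.read_camera(name): name is "scene" or "top" or "wrist"; returns a dict with "image" (420x560x3 uint8, red, green, blue), "range_z" (420x560 float32, mm along the optical axis (not along the pixel's ray), 0 where there is no reading), "camera_matrix" (3x3 intrinsics, pixels), "extrinsics" (4x4, takes a point from camera to world coordinates). Camera axes: x right, y down, z forward; pixel columns grow to the right and rows downward; lengths in mm; the calibration is good to about 2 mm. A picture is of the moment at which its call begins.
- env.finish_job(): hands the job in, once; it reports no verdict.
The state is a dict: "clock": time; "joints": joint angles; "qd": joint speeds; "effort": joint torques, N m; "tcp_pos": TCP position; "tool_rot": TCP orientation; "ft_force": force on the tool from outside, world axes, zero at the start; "torque": the same for the moment, N m; "width": finger opening in mm.
Only numpy, scipy, OpenCV 4.12 (cv2) and the standard library are available. Lean on these libraries where they do the work, as an engineer would, in place of code of your own. Each camera call takes 0.05 s, during which the arm holds its last target. There are 200 camera calls.

TASK

The hand rest sits loose in front of the microscope's light base, with its bolt already reaching into the base. Take the screwdriver out of its wooden block, seat its blade in the slot of the cam disc and turn the disc clockwise until it has drawn the rest right up against the base and is firmly tight, pressing gently and without over-tightening. Then stand the screwdriver back in the block, and leave the other things on the bench alone.

Things in the scene. Friction and masses are not known exactly. Their poses are not given: they have to be found in the camera images.
- base: Fixed light base of a stereo microscope: white block 180 x 180 x 44 mm with a round black-rimmed glass on top. Origin: centre of its underside, on the bench. Its -x side faces the hand rest; a round pocket in its top, 66 mm from the centre towards -x, holds the cam disc. It may be turned up to 0.4 rad on the bench.
- rest: Hand rest: grey block 70 x 160 x 41 mm with a black rubber top, at the base's -x side; pins let it slide only along the base's x axis (about 2 N). Origin: centre of its underside. Gap to the base at the start 1.4 to 2.2 mm. Its bolt head already lies under the cam disc; the bolt may be set up to 1.8 mm longer or shorter, which shifts the angle at which the cam gets tight.
- cam: Cam disc: bare metal, 34 mm diameter, in the base's top; its top face is 45 mm above the bench, 1 mm proud of the base. Origin: centre of its top face, z up. A straight slot 20 mm long, 4.2 mm wide, 6.5 mm deep crosses its centre along its own x, at the start 0 to 0.2 rad clockwise of the base's x axis. Turns only about z; clockwise from above tightens. Stays where left. Press on it with 20 N at most.
- cam_slot (a point): Middle of the slot's floor, 6.5 mm under the disc's top. The cam turns freely at about 0.06 Nm, catches the bolt 0.2 to 0.95 rad clockwise of the base's x axis, then draws the rest in 5 mm per radian; the rest meets the base at 0.6 to 1.25 rad and the torque then climbs steeply. Firmly tight: 0.17 to 0.22 Nm on the screwdriver; under 0.14 is loose, over 0.25 damages it.
- driver: Flat-blade screwdriver, 110 mm long, 0.1 to 0.16 kg, upright in the block. Origin: middle of the blade's lower end; z up along it. Blade 18 mm wide (its own x), 3 mm thick (y), 14 mm long; round shank 9 mm thick up to 50 mm above the tip; black guard of 34 mm diameter from 50 to 55 mm; grey square handle 22 x 22 mm, flats square to x and y, from 55 to 110 mm.
- driver_tip (a point): Middle of the blade's lower end, on the screwdriver's axis.
- driver_grip (a point): Point on the axis of the handle, 86 mm above the blade's lower end: a good place to grip it.
- stand: Fixed wooden block 60 x 60 x 52 mm with an upright round through hole of 24 mm diameter in its middle. Origin: centre of its underside, on the bench. The screwdriver stands in the hole with its guard resting on the block's top, its tip 2 mm above the bench.
- base_edge (a point): Middle of the upper edge of the base's -x side.
- rest_edge (a point): Middle of the upper edge of the rest's side that faces the base, 44 mm above the bench; it meets base_edge when the gap is closed.
- dish: Bystander: round glass dish of 94 mm diameter, 14 mm high, with rock pieces. Origin: centre of its underside.
- jar: Bystander: amber jar with white cap, 48 mm diameter, 70 mm high. Origin: centre of its underside.
- eyepiece: Bystander: black eyepiece standing on end, 42 mm diameter, 60 mm high. Origin: centre of its underside.
Mind the look-alikes: they are no part of the job. There is more than one size of the driver; the one meant has the size given above. What is shaped like the stand but blue or red is not meant.

How it is judged (in metres and radians):
On the way, in this order (a step that is already met when the one before it is completed fails the run):
1. the blade is seated in the slot of the cam disc (z of driver_tip in the frame of cam below -0.004 m and horizontal distance between driver_tip and cam below 0.005 m and angle between the x axis of driver and the x axis of cam, either way round below 0.35 rad), for 0.2 s.
2. with the blade in the slot, the cam has drawn the rest against the base and clamps it (z of driver_tip in the frame of cam below -0.002 m and horizontal distance between driver_tip and cam below 0.006 m and x of rest_edge in the frame of base above -0.0908 m and contact force between rest and cam above 15 N), for 0.2 s.
At the end, for the whole second after the job is handed in: The rest is against the base (gap under 0.8 mm) and the cam clamps its bolt with more than 8 N; the screwdriver stands upright in the hole of the wooden block, its guard on the block (tip within 6 mm of the hole's axis and under 6 mm above the bench), released and at rest (x of rest_edge in the frame of base above -0.0908 m and contact force between rest and cam above 8 N and horizontal distance between driver_tip and stand below 0.006 m and height (world z) of driver_tip below 0.006 m and angle between driver's own z axis and vertical below 0.1 rad and linear speed of driver below 0.02 m/s); the robot touches nothing.
It fails at once if the cam is over-tightened: it pulls on the bolt with more than 45 N (contact force between rest and cam above 45 N).
It fails at once if pressing and turning together, the screwdriver bears on the cam harder than 80 N (contact force between driver and cam above 80 N).
It fails at once if the fingers touch the cam instead of the screwdriver (contact force between the fingers and cam above 1 N).
It fails at once if a bystander is moved more than 15 mm (distance of any of dish, jar, eyepiece from where it was at the start of the episode above 0.015 m).
It also fails if it takes over 72 s, if anything falls off the work surface, if the arm or the gripper's body presses on something with over 40 N, if the wrist force passes 120 N, or if a joint passes its speed limit or range.

## Working session

There is one attempt and no reset: what is moved stays moved. The work goes in short steps, Python scripts to look and compute and a shell command to move; the robot and the scene stay as the last step left them, time stands still between calls to the robot, and variables do not carry over. Pictures are saved under pics/ and viewed, about 8 in all and at most 12, crops included, and the job is handed in when it is done.

```bash
mkdir -p pics; ls
cat > h.py <<'E'
from bench import env
import numpy as np, cv2, pickle
def shot(n, f):
    d=env.read_camera(n); pickle.dump(d,open(f'pics/{f}.pkl','wb'))
    cv2.imwrite(f'pics/{f}.png',cv2.cvtColor(d['image'],cv2.COLOR_RGB2BGR)); return d
def load(f): return pickle.load(open(f'pics/{f}.pkl','rb'))
def world(d):
    z=d['range_z'].astype(float);K=d['camera_matrix'];v,u=np.indices(z.shape)
    P=np.stack([(u-K[0,2])/K[0,0]*z,(v-K[1,2])/K[1,1]*z,z,np.ones_like(z)],-1)
    return (P@np.array(d['extrinsics']).T)[...,:3]
def onplane(d,u,v,h):
    K=d['camera_matrix'];E=np.array(d['extrinsics'])
    r=E[:3,:3]@np.array([(u-K[0,2])/K[0,0],(v-K[1,2])/K[1,1],1]); t=E[:3,3]
    return t+r*(h-t[2])/r[2]
E
python3 - <<'E'
from h import *
print({k:np.round(v,3) if not isinstance(v,str) else v for k,v in env.sense().items()}, env.grip_depth)
a=shot('top','t0');b=shot('scene','s0');print(np.round(a['extrinsics'],2),a['camera_matrix'])
E
```

```text
pics
{'clock': np.float64(0.0), 'joints': array([-1.347,  0.492,  1.559, -0.   ,  1.092, -0.106]), 'qd': array([-0.001, -0.   , -0.002, -0.   ,  0.   , -0.001]), 'effort': array([-3.0000e-03, -6.1265e+01, -2.5819e+01,  6.9000e-02,  4.8000e-02,
       -0.0000e+00]), 'tcp_pos': array([ 202.341, -591.035,  179.273]), 'tool_rot': array([-3.098, -0.515,  0.   ]), 'ft_force': array([-0.221,  0.733, -0.245]), 'torque': array([-0.029, -0.021,  0.044]), 'width': np.float64(95.055)} 18.8
[[-1.00000e-02 -9.80000e-01  1.90000e-01  3.30050e+02]
 [-1.00000e+00  1.00000e-02 -0.00000e+00 -2.69300e+01]
 [ 0.00000e+00 -1.90000e-01 -9.80000e-01  1.18607e+03]
 [ 0.00000e+00  0.00000e+00  0.00000e+00  1.00000e+00]] [[480.88524222   0.         281.04749155]
 [  0.         480.88524222 216.58159976]
 [  0.           0.           1.        ]]
```

View pics/t0.png

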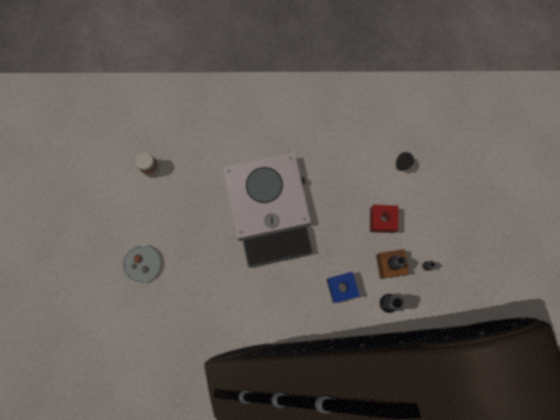

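View pics/s0.png

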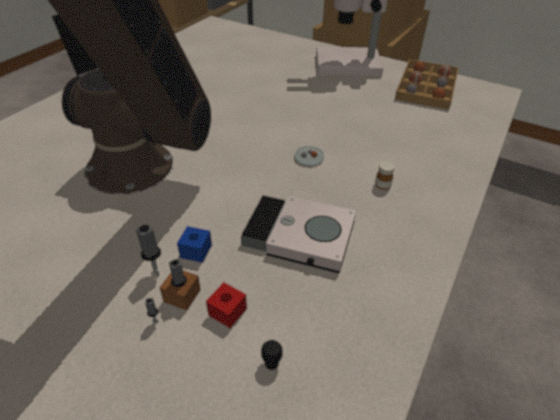

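Top view: wooden block with a driver at (394,263), a larger driver standing free at (392,302) and a smaller one at (429,265). The blue (343,287) and red (385,218) blocks are decoys. Base at (268,195), cam at (271,220), rest at (278,245). The driver in the wooden block fits the description; I'll check it with measurements and a crop.

Run:
```python
from h import *
d=load('t0');W=world(d);im=d['image'].astype(int);hsv=cv2.cvtColor(d['image'],cv2.COLOR_RGB2HSV)
def rect(m,n,h):
    m=cv2.morphologyEx(m.astype(np.uint8),cv2.MORPH_OPEN,np.ones((3,3)))
    k,l,s,c=cv2.connectedComponentsWithStats(m)
    i=1+np.argmax(s[1:,4]); p=W[l==i]; r=cv2.minAreaRect(p[:,:2].astype(np.float32)); print(n,s[i],np.round(p.mean(0),1),r, 'z',np.percentile(p[:,2],[5,50,95]))
z=W[...,2]
u,v=np.meshgrid(np.arange(560),np.arange(420))
box=lambda a,b,c,e:(u>a)&(u<b)&(v>c)&(v<e)
rect(box(215,320,145,270)&(z>38)&(z<50),'base+rest',44)
rect(box(215,320,145,270)&(z>38)&(z<50)&(im.sum(-1)>330),'base',44)
rect(box(370,415,245,282)&(z>44)&(z<60),'standtop',52)
rect(box(370,415,245,285)&(z>95),'driver top',112)
for n,b in dict(big=(378,408,290,315),small=(418,440,255,275),mid=(370,415,245,282),eye=(392,418,148,175),red=(368,402,202,235),blue=(325,360,270,303),jar=(130,160,148,178),dish=(120,165,242,285)).items():
    m=box(*b)&(z>8);print(n,'maxz',z[m].max(),np.round(np.median(W[m],0),0), 'top',np.round(W[m&(z>z[m].max()-8)].mean(0),0))
s=load('s0')['image'][215:335,110:270]
t=d['image'][190:320,320:450]
a=cv2.resize(s,None,fx=3.2,fy=3.2,interpolation=2);b=cv2.resize(t,(384,384),interpolation=2)
o=np.concatenate([a[:384,:410],b],1);cv2.imwrite('pics/c1.png',np.clip(o[...,::-1]*1.7,0,255).astype(np.uint8))
```

```text
base+rest [ 225  154   86   84 4975] [600.7   6.9  45.7] ((603.4524536132812, 7.160919189453125), (181.1210479736328, 180.79080200195312), 11.889008522033691) z [42.07638775 45.72533276 49.14938611]
base [ 225  154   84   83 3645] [598.7   8.2  45.5] ((604.0305786132812, 7.756553649902344), (179.73507690429688, 179.4733428955078), 11.758633613586426) z [42.01123846 45.50929087 48.93944019]
standtop [380 249  30  28 477] [ 433.1 -290.8   53.9] ((434.04827880859375, -294.7984619140625), (60.07419967651367, 60.920013427734375), 8.22782039642334) z [49.71705568 53.89682766 57.94210284]
driver top [394 255  13  12 116] [ 433.3 -292.8  112. ] ((433.7733154296875, -294.1213073730469), (21.893268585205078, 21.73646354675293), 62.42760467529297) z [ 99.50937588 113.23862879 117.67368881]
big maxz 1186.0685501819116 [ 340. -265.  139.] top [ 330.  -27. 1186.]
small maxz 1186.0685501819116 [ 427. -371.   68.] top [ 330.  -27. 1186.]
mid maxz 1186.0685501819116 [ 430. -286.   54.] top [ 330.  -27. 1186.]
eye maxz 1186.0685501819116 [ 682. -331.   59.] top [ 330.  -27. 1186.]
red maxz 1186.0685501819116 [ 542. -277.   53.] top [ 330.  -27. 1186.]
blue maxz 1186.0685501819116 [ 378. -172.   53.] top [ 330.  -27. 1186.]
jar maxz 1186.0685501819116 [676. 296.  69.] top [ 330.  -27. 1186.]
dish maxz 1186.0685501819116 [439. 317.  15.] top [ 330.  -27. 1186.]
```

View pics/c1.png

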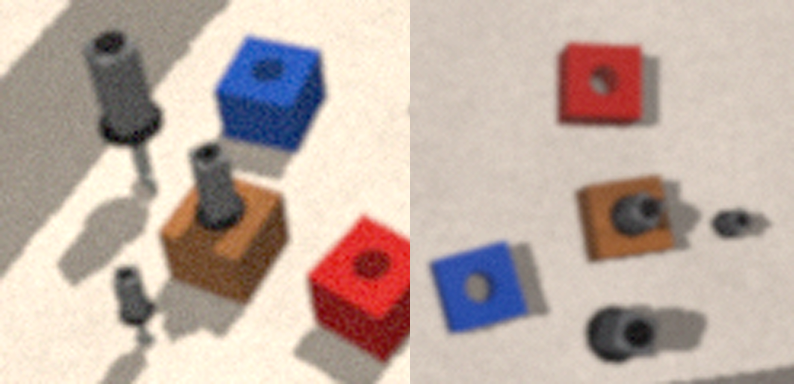

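The crop confirms the driver in the wooden block: its 22 mm handle tops out at 112 mm. The other two are clearly larger and smaller. Next I write the shift helper and check clearances.

```bash
cat >> h.py <<'E'
from scipy.spatial.transform import Rotation as Ro
def yaw(s=None):
    R=Ro.from_rotvec((s or env.sense())['tool_rot']).as_matrix(); return np.degrees(np.arctan2(R[1,0],R[0,0]))
def go(p,y=None):
    "shift (m, tool axes) and roll (deg) from the measured pose to TCP p (mm) with tool-x heading y (deg)"
    s=env.sense();R=Ro.from_rotvec(s['tool_rot']).as_matrix()
    d=R.T@(np.array(p)-s['tcp_pos'])/1000
    r=0 if y is None else -((y-yaw(s)+90)%180-90)
    print('shift',np.round(d,4),'roll',round(r,2),'| tcp',np.round(s['tcp_pos'],1),'yaw',round(yaw(s),2),'j6',round(s['joints'][5],2),'t',s['clock'])
E
python3 - <<'E'
from h import *
d=load('t0');W=world(d);z=W[...,2];ok=(d['range_z']>0)
for n,b in dict(big=(378,408,290,315),small=(418,440,255,275)).items():
    P=W[b[2]:b[3],b[0]:b[1]][ok[b[2]:b[3],b[0]:b[1]]];P=P[(P[:,2]>10)&(P[:,2]<300)];h=np.percentile(P[:,2],97)
    T=P[P[:,2]>h-10];print(n,h,T.mean(0),np.ptp(T,0))
print('cam px',onplane(d,271,220,45))
go([434,-220,300],0)
print(np.round(Ro.from_rotvec(env.sense()['tool_rot']).as_matrix(),2))
w=env.read_camera('wrist');R=Ro.from_rotvec(env.sense()['tool_rot']).as_matrix();E=np.array(w['extrinsics'])
print(np.round(R.T@E[:3,:3],2),np.round(R.T@(E[:3,3]-env.sense()['tcp_pos']),1),w['camera_matrix'][0])
E
```

```text
big 150.1343790550154 [ 341.00984023 -272.28677688  147.08720451] [31.68180714 32.84197159 12.64475572]
small 82.5549714376516 [ 428.43510901 -374.80254388   77.6837655 ] [18.40951008 18.95458995 11.06381913]
cam px [539.50461619  -3.93155103  45.        ]
shift [ 0.3393 -0.2762 -0.1204] roll 18.89 | tcp [ 202.4 -591.1  179.3] yaw 18.89 j6 -0.11 t 0.1
[[ 0.95  0.32 -0.  ]
 [ 0.32 -0.95  0.  ]
 [ 0.   -0.   -1.  ]]
[[-0.   -0.97 -0.24]
 [ 1.   -0.   -0.  ]
 [ 0.   -0.24  0.97]] [  65.7    1.1 -203.9] [351.24537927   0.         277.43078666]
```

```bash
python3 -m pendant '[[[0.2,0.03,-0.02,-0.01,2.4],[0.2,0.06,-0.04,-0.02,4.8],[0.2,0.092,-0.06,-0.03,7.2],[0.2,0.124,-0.08,-0.04,9.6],[0.2,0.156,-0.101,-0.05,12],[0.2,0.188,-0.122,-0.06,14.4],[0.2,0.22,-0.143,-0.07,16.8],[0.2,0.25,-0.163,-0.07,18.9]]]'
python3 - <<'E'
from h import *
go([434,-295,250],0)
E
```

```text
clock: 0.82
tcp_pos: [387.5, -354.8, 251.6]
tool_rot: [3.14, -0.003, 0.003]
ft_force: [1.5, 0.0, -0.5]
width: 57.4
shift [ 0.0464 -0.0599  0.0016] roll -0.12 | tcp [ 387.5 -354.8  251.6] yaw -0.12 j6 0.71 t 0.8167
```

```bash
python3 -m pendant '[[[0,0.01,-0.012,0,0],[0,0.02,-0.025,0,0],[0,0.03,-0.038,0,0],[0,0.04,-0.05,0,0],[0,0.046,-0.06,0,0],[0,0.046,-0.06,0,0],[0,0.046,-0.06,0,0],[0,0.046,-0.06,0,0]]]'
python3 - <<'E'
from h import *
d=shot('wrist','w1');W=world(d);z=W[...,2];ok=d['range_z']>0
go([434,-295,250],0)
near=(np.hypot(W[...,0]-434,W[...,1]+295)<40)&ok
p=W[near&(z>104)&(z<125)];print('top',len(p),cv2.minAreaRect(p[:,:2].astype(np.float32)),np.median(p[:,2]))
p=W[near&(z>46)&(z<56)];print('stand',len(p),cv2.minAreaRect(p[:,:2].astype(np.float32)),np.median(p[:,2]))
im=cv2.resize(d['image'],None,fx=1.4,fy=1.4);cv2.imwrite('pics/w1b.png',np.clip(im[...,::-1]*1.6,0,255).astype(np.uint8))
E
```

```text
clock: 1.48
tcp_pos: [431.8, -296.6, 249.8]
tool_rot: [3.141, -0.0, -0.0]
ft_force: [0.1, -0.2, -0.2]
width: 47.4
shift [ 0.0022 -0.0017 -0.0002] roll -0.04 | tcp [ 431.8 -296.7  249.8] yaw -0.04 j6 0.84 t 1.5333
top 477 ((433.7085876464844, -294.1888427734375), (21.95144271850586, 21.97010040283203), 61.86948776245117) 111.4783462631014
stand 1956 ((433.5400085449219, -294.170654296875), (60.290252685546875, 59.9799919128418), 7.832747459411621) 51.035706005062536
```

View pics/w1b.png

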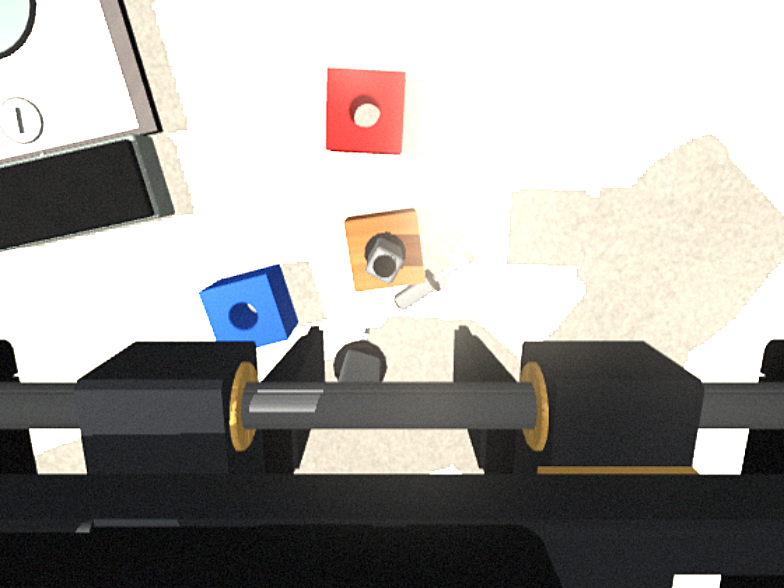

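Run:
```python
from h import *
d=load('w1');W=world(d);ok=d['range_z']>0
for (u,v) in [(288,212),(295,207),(302,203),(308,202),(318,192),(325,187),(330,184),(275,188),(270,178)]: print(u,v,np.round(W[v,u],0),d['image'][v,u])
c=d['image'][150:240,220:360];cv2.imwrite('pics/c2.png',cv2.resize(c,None,fx=5,fy=5,interpolation=2)[...,::-1])
t=shot('top','t1');c=t['image'][220:330,340:480];cv2.imwrite('pics/c3.png',np.vstack([cv2.resize(c,None,fx=3,fy=3,interpolation=2),cv2.resize(d['image'][150:240,220:360],(420,270),interpolation=2)])[...,::-1])
```

```text
288 212 [ 386. -311.   16.] [164 158 154]
295 207 [ 393. -320.   16.] [162 157 152]
302 203 [ 398. -329.   19.] [161 160 156]
308 202 [ 401. -336.   23.] [112 102  93]
318 192 [ 412. -349.   14.] [186 189 172]
325 187 [ 419. -358.   16.] [180 180 165]
330 184 [ 422. -364.   16.] [206 206 194]
275 188 [ 435. -295.  112.] [67 63 56]
270 178 [ 445. -290.  111.] [148 147 142]
```

View pics/c3.png

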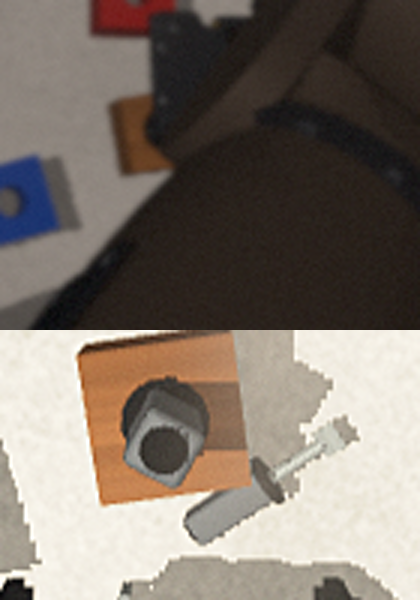

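The crop shows the target driver upright in the wooden block, its flats turned about 62°/-28°. The small look-alike has toppled by itself and lies at about z 8 from (386,-311) to (422,-364). I never came within 100 mm of it and it is clear of the jaws. I'll grip with tool yaw -28°, so the gripper body stays clear of the large driver.

```bash
python3 -m pendant '[[[0,0.002,-0.0025,0.015,5],[0,0.002,-0.0025,0.03,10],[0,0.002,-0.0025,0.045,15],[0,0.002,-0.0025,0.06,20],[0,0.002,-0.0025,0.08,25],[0,0.002,-0.0025,0.1,28.1],[0,0.002,-0.0025,0.115,28.1],[0,0.002,-0.0025,0.115,28.1]]]'
python3 - <<'E'
from h import *
go([433.7,-294.2,69],-28.1)
E
```

```text
clock: 2.25
tcp_pos: [432.8, -293.4, 132.3]
tool_rot: [-3.045, 0.764, 0.006]
ft_force: [-0.3, 0.6, 0.1]
width: 47.7
shift [0.0015 0.0004 0.0633] roll -0.06 | tcp [ 432.8 -293.4  132.3] yaw -28.16 j6 1.34 t 2.25
```

```bash
python3 -m pendant '[[[0,0.001,0,0.012,0],[0,0.001,0,0.024,0],[0,0.001,0,0.036,0],[0,0.001,0,0.048,0],[0,0.001,0,0.056,0],[0,0.001,0,0.062,0],[0,0.001,0,0.064,0],[0,0.001,0,0.064,0]]]';python3 - <<'E'
from h import *
go([433.7,-294.2,69],-28.1)
E
python3 -m pendant '[[[-0.3,0,0,0,0],[-0.6,0,0,0,0],[-1,0,0,0,0],[-1,0,0,0,0],[-1,0,0,0,0],[-1,0,0,0,0],[-1,0,0,0,0],[-1,0,0,0,0]]]';python3 - <<'E'
from h import *
go([433.7,-294.2,69],-28.1)
s=env.sense();print(s['ft_force'],s['torque'],s['width'])
E
```

```text
clock: 2.92
tcp_pos: [435.0, -294.3, 70.9]
tool_rot: [3.048, -0.763, -0.0]
ft_force: [-0.7, -0.1, -0.2]
width: 47.9
shift [-0.0012  0.0005  0.0019] roll -0.0 | tcp [ 435.  -294.3   70.9] yaw -28.1 j6 1.34 t 2.9167
clock: 3.58
tcp_pos: [435.2, -294.3, 71.1]
tool_rot: [3.047, -0.763, 0.001]
ft_force: [-0.5, 0.2, 3.2]
width: 21.3
shift [-0.0014  0.0006  0.0021] roll -0.0 | tcp [ 435.2 -294.3   71.1] yaw -28.1 j6 1.34 t 3.5833
[-0.52037781  0.1874569   3.21956785] [0.0506534  0.07900017 0.01460323] 21.321981252090403
```

```bash
python3 -m pendant '[[[-1,0,0,-0.008,0],[-1,0,0,-0.02,0],[-1,0,0,-0.036,0],[-1,0,0,-0.054,0],[-1,0,0,-0.072,0],[-1,0,0,-0.09,0],[-1,0,0,-0.105,0],[-1,0,0,-0.115,0]]]';python3 - <<'E'
from h import *
go([433.7,-294.2,69],-28.1)
s=env.sense();print(s['ft_force'],s['torque'],s['width'])
d=shot('wrist','w2');cv2.imwrite('pics/c4.png',cv2.resize(d['image'],None,fx=1.4,fy=1.4)[...,::-1])
E
```

```text
clock: 4.25
tcp_pos: [435.2, -294.1, 187.6]
tool_rot: [3.047, -0.763, 0.002]
ft_force: [0.6, 0.3, -1.1]
width: 21.4
shift [-0.0014  0.0007  0.1186] roll -0.0 | tcp [ 435.2 -294.1  187.6] yaw -28.1 j6 1.34 t 4.25
[ 0.57877049  0.27055851 -1.10755388] [0.03315887 0.0423549  0.03002237] 21.35021598050397
```

View pics/c4.png

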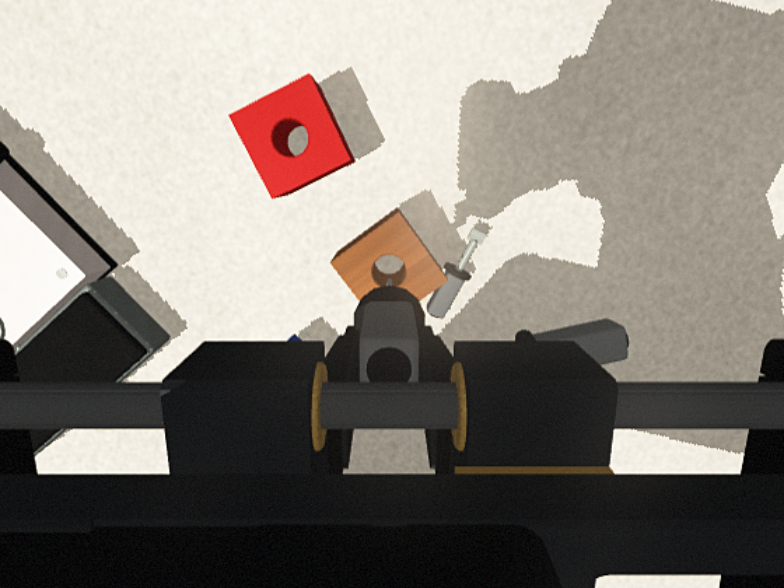

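Driver is held, with the block's hole empty at (389,270). The blade is mostly hidden behind the guard, so I check its direction from the scene camera.

Run:
```python
from h import *
d=shot('scene','s2');E=np.array(d['extrinsics']);K=d['camera_matrix']
def px(p):
    c=np.linalg.inv(E)@np.append(p,1);return K[0,0]*c[0]/c[2]+K[0,2],K[1,1]*c[1]/c[2]+K[1,2]
t=px([435.2,-294.1,118.5]);g=px([435.2,-294.1,170]);print(t,g,E[:3,3])
v=E[:2,3]-[435,-294];print('view dir deg',np.degrees(np.arctan2(v[1],v[0])))
for y in(61.9,-28.1): print(y,'proj width mm',18*abs(np.sin(np.radians(y)-np.arctan2(v[1],v[0])))), 
x,y=int(t[0]),int(t[1]);c=d['image'][y-50:y+25,x-40:x+40];cv2.imwrite('pics/c5.png',np.clip(cv2.resize(c,None,fx=7,fy=7,interpolation=2)[...,::-1]*1.3,0,255).astype(np.uint8))
```

```text
(np.float64(175.48092431975908), np.float64(261.1924932852904)) (np.float64(171.61602409710653), np.float64(243.8322174353658)) [ 907.69489198 -711.04437059  810.78806795]
view dir deg -41.420983226418535
61.9 proj width mm 17.51570203018079
-28.1 proj width mm 4.147310259664744
```

View pics/c5.png

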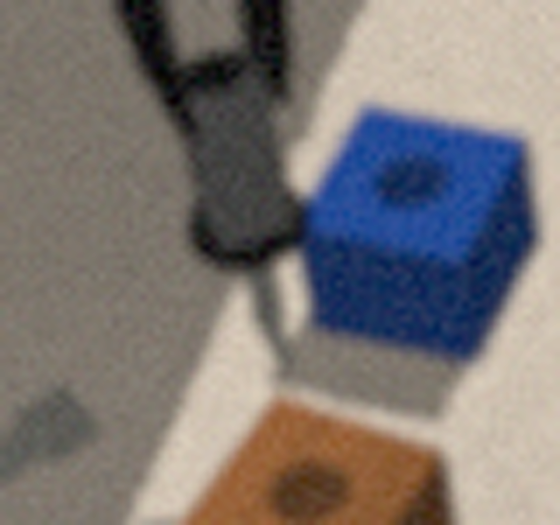

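The blade is seen edge-on (at crop (280,350) it is only about 7 mm wide, where a broadside view would show 17.5 mm). So the blade's x axis is at -28°, parallel to the tool's x. Now to a viewing pose 30 mm short of the cam.

Run:
```python
from h import *
go([509.6,-8,170],6)
```

```text
shift [-0.0696 -0.2876  0.0169] roll -34.1 | tcp [ 435.5 -294.4  187.3] yaw -28.1 j6 1.34 t 4.35
```

```bash
python3 -m pendant '[[[-1,-0.005,-0.02,0,-3],[-1,-0.013,-0.055,0,-8],[-1,-0.022,-0.092,0,-13],[-1,-0.031,-0.13,0,-18],[-1,-0.04,-0.167,0,-23],[-1,-0.049,-0.204,0.004,-28],[-1,-0.058,-0.24,0.01,-32],[-1,-0.065,-0.27,0.014,-34.1]]]' >/dev/null
python3 - <<'E'
from h import *
go([509.6,-8,144],6)
E
```

```text
shift [ 0.0068 -0.0142  0.0266] roll 0.26 | tcp [504.4 -22.9 170.6] yaw 6.26 j6 1.29 t 5.0167
```

```bash
python3 -m pendant '[[[-1,0.002,-0.004,0.008,0],[-1,0.004,-0.009,0.016,0],[-1,0.006,-0.013,0.022,0],[-1,0.006,-0.014,0.026,0],[-1,0.006,-0.014,0.026,0],[-1,0.006,-0.014,0.026,0],[-1,0.006,-0.014,0.026,0],[-1,0.006,-0.014,0.026,0]]]' >/dev/null
python3 - <<'E'
from h import *
go([509.6,-8,144],6)
d=shot('wrist','w3')
c=d['image'][120:300,200:360];cv2.imwrite('pics/c6.png',cv2.resize(c,None,fx=3.3,fy=3.3,interpolation=2)[...,::-1])
W=world(d)
s=env.sense();R=Ro.from_rotvec(s['tool_rot']).as_matrix();T=(W-s['tcp_pos'])@R
ok=d['range_z']>0
m=ok&(abs(T[...,0])<40)&(abs(T[...,1])<11)&(T[...,2]<-20)&(T[...,2]>-60);print('handle top?',m.sum(),T[m].min(0),T[m].max(0))
print(s['ft_force'],s['torque'])
E
```

```text
shift [ 0.0004 -0.0034  0.0022] roll -0.06 | tcp [509.5 -11.4 146.2] yaw 5.94 j6 1.32 t 5.6833
handle top? 1891 [ -7.69836253 -10.97343504 -59.78965527] [ 11.22520505  10.98071194 -20.02514003]
[-0.27357915 -0.45285377 -1.58978941] [ 0.02663152 -0.04960111  0.01800122]
```

View pics/c6.png

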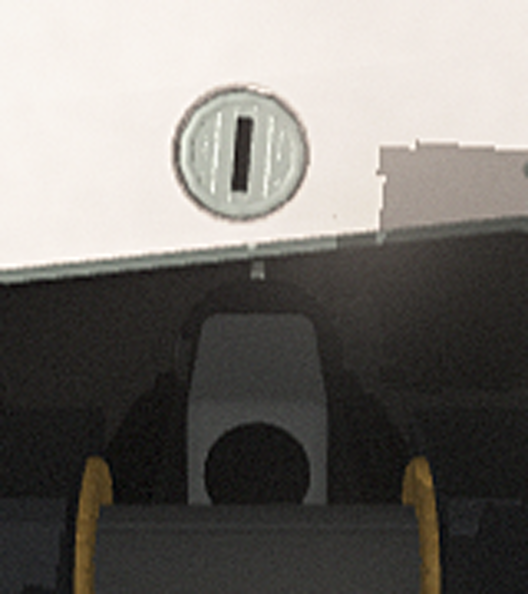

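The cam disc is at crop (241,153) with its dark slot almost vertical, and the blade's front corner shows at (258,270). Both come from the same camera, so I compute the relative offset.

```bash
cat > m.py <<'E'
from h import *
def slot(d,box):
    a,b,c,e=box;g=cv2.cvtColor(d['image'],cv2.COLOR_RGB2GRAY);sub=g[c:e,a:b]
    sub=cv2.resize(sub,None,fx=8,fy=8,interpolation=cv2.INTER_CUBIC)
    k,l,s,cc=cv2.connectedComponentsWithStats((sub<120).astype(np.uint8))
    h=sub.shape;i=min(range(1,k),key=lambda i:np.hypot(cc[i][0]-h[1]/2,cc[i][1]-h[0]/2)+(1e4 if s[i,4]<400 else 0))
    vv,uu=np.nonzero(l==i);P=np.array([onplane(d,a+(x+.5)/8-.5,c+(y+.5)/8-.5,45) for x,y in zip(uu[::3],vv[::3])])
    return P.mean(0),cv2.minAreaRect(P[:,:2].astype(np.float32))
E
python3 - <<'E'
from m import *
d=load('w3');p,r=slot(d,(262,285,150,184));print(p,r)
s=env.sense();R=Ro.from_rotvec(s['tool_rot']).as_matrix();t=s['tcp_pos']
print('slot in tool',R.T@(p-t))
g=cv2.cvtColor(d['image'],cv2.COLOR_RGB2GRAY);print(g[194:212,270:286])
for v in(200,204): print('tip',v,R.T@(onplane(d,278.2,v,t[2]-69.1)-t))
W=world(d);T=(W-t)@R;ok=d['range_z']>0
for lo,hi in((-46,-38),(-36,-26)):
    m=ok&(abs(T[...,0])<40)&(abs(T[...,1])<13)&(T[...,2]>lo)&(T[...,2]<hi);print(m.sum(),np.percentile(T[m],[2,50,98],axis=0))
m=ok&(abs(T[...,0]-30)<12)&(abs(T[...,1])<15);print('cam z',np.median(W[m][:,2]))
E
```

```text
[538.00442907  -5.34751425  45.        ] ((537.9500732421875, -5.393974304199219), (19.858510971069336, 4.4112701416015625), 0.5411900877952576)
slot in tool [ 28.85909179  -2.96823943 101.20856503]
[[177 178 179 148 137 195 210 170 112 120 110 115 119 119 123 129]
 [109 115 111 116 116 156 168 136 121 131 132 131 132 135 134 139]
 [132 132 132 131 136 139 141 141 143 143 145 143 146 151 147 121]
 [145 144 147 149 148 120 119 101 104 104  92  94  83  91  86  74]
 [ 97  89  93  80  84  66  67  49  50  55  50  50  45  48  54  52]
 [ 52  44  38  37  42  40  60  77  79  81  52  56  53  51  60  55]
 [ 43  47  51  43  42  47  68  94  94  95  56  55  53  54  57  59]
 [ 46  43  51  47  48  47  74  86  91  91  56  51  59  55  57  56]
 [ 49  49  52  46  47  46  98 110 106 108  58  50  54  54  56  56]
 [ 46  49  46  48  51  52 110 110 109 143  61  49  57  55  62  60]
 [ 50  44  40  47  47  42  74  63  63  91  57  49  52  52  58  56]
 [ 42  45  40  44  40  44  41  44  38  40  41  46  43  46  50  50]
 [ 39  40  43  39  42  44  44  46  45  48  52  42  48  46  49  46]
 [ 39  44  44  42  40  37  42  39  49  45  42  49  51  45  54  51]
 [ 40  42  40  43  41  42  44  42  40  43  45  48  47  51  41  51]
 [ 38  38  35  43  37  38  42  45  41  46  44  43  45  40  49  52]
 [ 39  38  37  40  40  42  44  43  38  44  46  41  52  41  48  45]
 [ 37  38  35  42  40  41  43  44  38  40  42  39  44  45  44  48]]
tip 200 [ 5.98432395  1.6357942  69.10458794]
tip 204 [ 2.71829386  1.6356783  69.10234345]
1414 [[ -6.70306144 -10.54103685 -44.64371536]
 [  1.75770952   0.88155552 -40.7635388 ]
 [ 10.73360371  11.91558295 -38.26344106]]
266 [[  7.25956129 -11.75352137 -35.92916881]
 [  9.05253306   0.35469487 -31.83539073]
 [ 11.75703793  11.90348031 -26.27243899]]
cam z 295.234689503201
```

```bash
python3 -m pendant '[[[-1,0.006,-0.001,0,1.5],[-1,0.013,-0.002,0,3],[-1,0.02,-0.003,0.004,4.5],[-1,0.026,-0.0039,0.008,5.4],[-1,0.0305,-0.0039,0.014,5.4],[-1,0.0305,-0.0039,0.018,5.4],[-1,0.0305,-0.0039,0.018,5.4],[-1,0.0305,-0.0039,0.018,5.4]]]'
python3 - <<'E'
from h import *
# expected TCP after the move, from w3 pose
R0=Ro.from_euler('z',5.94,degrees=True).as_matrix()@np.diag([1,-1,-1])
go(np.array([509.5,-11.4,128])+R0@[30.46,-3.92,0],.54)
s=env.sense();print(s['ft_force'],s['torque'])
d=shot('wrist','w4')
g=d['image'][120:260,200:360];cv2.imwrite('pics/c7.png',cv2.resize(g,None,fx=4,fy=4,interpolation=2)[...,::-1])
E
```

```text
clock: 6.4
tcp_pos: [538.9, -3.8, 127.5]
tool_rot: [-3.142, -0.017, 0.002]
ft_force: [-0.7, -0.6, -0.8]
width: 21.7
shift [ 0.0005  0.0006 -0.0005] roll 0.08 | tcp [538.9  -3.8 127.5] yaw 0.62 j6 1.43 t 6.4
[-0.73081588 -0.55476588 -0.78828209] [-0.04510704  0.0303903   0.02567632]
```

View pics/c7.png

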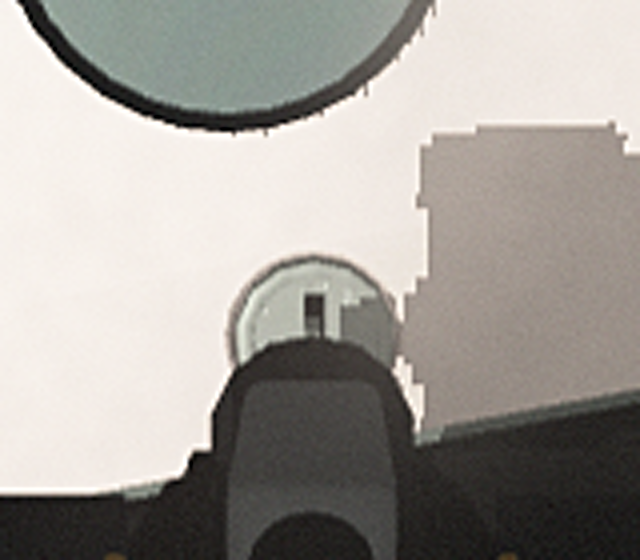

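The slot's far end (314,305) and the blade corner (315,328) appear in line. A numeric check of the pixel columns follows.

Run:
```python
from h import *
d=load('w4');g=cv2.cvtColor(d['image'],cv2.COLOR_RGB2GRAY);print(g[190:206,270:288])
s=env.sense();t=s['tcp_pos'];R=Ro.from_rotvec(s['tool_rot']).as_matrix()
for u in(276,278,280): print(u,(R.T@(onplane(d,u,196,45)-t))[:2],(R.T@(onplane(d,u,202,t[2]-69.1)-t))[:2])
```

```text
[[178 173 171 180 179 184 180 177 180 187 183 195 181 183 182 184 184 182]
 [169 173 183 186 183 186 181 173 185 192 188 225 181 184 185 182 185 179]
 [182 187 187 187 186 204 184 189 193 199 195 202 182 187 181 187 195 193]
 [187 184 188 185 189 197 127 119 121 128 127 165 190 184 183 181 203 204]
 [186 181 187 186 185 197  67  45  60  54  54 157 194 185 186 184 202 202]
 [184 185 184 186 189 196  54  50  60  51  53 157 187 184 185 189 223 197]
 [187 183 184 185 190 196  56  49  57  57  58 157 193 188 189 134 161 144]
 [184 182 183 181 187 197  61  49  61  51  58 160 194 184 188 103 114 116]
 [184 182 186 185 189 196  55  53  50  52  56 163 191 188 190 111 116 122]
 [183 183 182 182 192 193  83  80  86  85  60 159 190 187 184 105 114 119]
 [183 184 185 183 187 193  90  98 102 100  54 158 193 187 189 107 118 118]
 [187 186 188 182 186 190  97  82  95  93  58 150 191 188 187 110 118 116]
 [183 186 182 185 187 188 120 103 110 107  57 160 191 184 187 109 118 118]
 [187 189 193 195 197 200 145 110 115 146  67 161 200 194 191 110 112 116]
 [200 168 139 137 121 118  87  61  72  94  56  99 126 170 168 117 116 125]
 [112  86  61  62  44  48  42  49  59  53  55  53  55  96  94  84  84  92]]
276 [ 6.36666289 -0.37110659] [ 4.33393131 -0.31042042]
278 [6.36662819 1.2935479 ] [4.33391514 1.28143023]
280 [6.36659348 2.95819081] [4.33389898 2.87326977]
```

```bash
python3 -m pendant '[[[-1,0.0004,0.0003,0.002,0],[-1,0.0008,0.0005,0.005,0],[-1,0.0008,0.0005,0.008,0],[-1,0.0008,0.0005,0.011,0],[-1,0.0008,0.0005,0.012,0],[-1,0.0008,0.0005,0.013,0],[-1,0.0008,0.0005,0.014,0],[-1,0.0008,0.0005,0.014,0]]]'
python3 - <<'E'
from h import *
go([0,0,108.5],.54)
s=env.sense();print(s['ft_force'],s['torque'])
E
```

```text
clock: 7.12
tcp_pos: [540.1, -4.2, 113.7]
tool_rot: [3.141, 0.016, -0.0]
ft_force: [-0.3, 0.1, -1.1]
width: 21.5
shift [-0.54   -0.0098  0.0052] roll 0.06 | tcp [540.1  -4.2 113.7] yaw 0.6 j6 1.43 t 7.1167
[-0.29680116  0.1445538  -1.06400562] [-0.01411732 -0.0095287   0.04030527]
```

```bash
python3 -m pendant '[[[-1,0,0,0.0004,0],[-1,0,0,0.0008,0],[-1,0,0,0.0012,0],[-1,0,0,0.0016,0],[-1,0,0,0.002,0],[-1,0,0,0.002,0],[-1,0,0,0.002,0],[-1,0,0,0.002,0]]]'
python3 - <<'E'
from h import *
go([0,0,108.5],.54)
s=env.sense();print(s['ft_force'],s['torque'])
E
```

```text
clock: 7.78
tcp_pos: [540.2, -4.2, 111.8]
tool_rot: [3.141, 0.016, 0.0]
ft_force: [1.0, -0.3, -1.3]
width: 21.8
shift [-0.5401 -0.0099  0.0033] roll 0.05 | tcp [540.2  -4.2 111.8] yaw 0.59 j6 1.43 t 7.7833
[ 0.98502819 -0.34165051 -1.28588428] [ 0.04008529  0.030654   -0.01294588]
```

```bash
python3 -m pendant '[[[-1,0,0,0.0005,0],[-1,0,0,0.001,0],[-1,0,0,0.0015,0],[-1,0,0,0.002,0],[-1,0,0,0.0025,0],[-1,0,0,0.003,0],[-1,0,0,0.003,0],[-1,0,0,0.003,0]]]'
python3 - <<'E'
from h import *
go([0,0,108.5],.54)
s=env.sense();print(s['ft_force'],s['torque'])
d=shot('wrist','w5')
g=cv2.cvtColor(d['image'],cv2.COLOR_RGB2GRAY);print(g[184:204,270:288])
E
```

```text
clock: 8.45
tcp_pos: [540.1, -4.2, 108.8]
tool_rot: [3.141, 0.016, -0.0]
ft_force: [-0.3, -0.1, -1.0]
width: 21.4
shift [-5.401e-01 -9.800e-03  3.000e-04] roll 0.06 | tcp [540.1  -4.2 108.8] yaw 0.6 j6 1.43 t 8.45
[-0.27881411 -0.05715602 -1.03079802] [0.02453109 0.04686177 0.02034182]
[[236 234 237 236 237 237 236 236 237 239 238 236 236 237 235 236 236 236]
 [238 236 236 237 236 236 239 237 236 237 237 236 238 237 234 235 235 232]
 [237 237 238 237 237 237 237 239 238 236 235 236 235 234 234 232 232 233]
 [238 238 239 241 241 242 240 241 242 239 239 238 236 236 234 234 233 232]
 [241 241 237 235 235 227 229 230 221 226 228 228 233 237 237 238 234 232]
 [228 217 212 192 168 169 160 158 145 142 180 176 213 215 231 225 227 234]
 [187 148 143 125  99 101  90  79  82  82 104 107 137 135 159 176 201 228]
 [117  95  95  90  86 136 138 154 155 147 103  98  79  86  85 112 123 162]
 [ 88 133 143 161 179 192 191 198 189 187 171 171 166 146 125 105  81  92]
 [178 193 195 201 203 200 197 191 188 185 184 189 190 187 182 174 165 139]
 [197 193 195 194 191 188 183 182 179 175 172 181 182 185 188 192 190 184]
 [185 179 177 185 178 182 177 175 179 173 174 169 173 183 182 184 183 181]
 [166 165 178 177 180 177 178 177 183 182 180 209 177 178 178 182 182 179]
 [171 179 180 182 183 175 177 181 186 185 185 211 182 180 181 181 180 179]
 [179 185 185 184 187 179 183 177 186 189 188 221 176 183 182 179 174 179]
 [180 184 181 184 188 151 139 151 160 161 146 220 191 189 188 188 217 193]
 [176 183 178 188 187 106  70 104 106 103  79 155 143 141 140 142 158 193]
 [174 183 182 186 188  89  63  88  84  88  52 116 109 107 109 106 112 205]
 [178 179 187 187 192 105  88 111 109 101  59 123 116 114 114 116 114 157]
 [176 188 191 195 199 114 100 112 115 147  75 128 122 118 117 119 113 112]]
```

The blade is in the slot with a gap on both sides. I go down slowly until light contact to be sure of the depth.

```bash
python3 -m pendant '[[[-1,0,0,0.0002,0],[-1,0,0,0.0004,0],[-1,0,0,0.0006,0],[-1,0,0,0.0008,0],[-1,0,0,0.001,0],[-1,0,0,0.001,0],[-1,0,0,0.001,0],[-1,0,0,0.001,0]]]'
python3 - <<'E'
from h import *
go([0,0,108.5],.54)
s=env.sense();print(s['ft_force'],s['torque'])
E
```

```text
clock: 9.17
tcp_pos: [540.1, -4.2, 107.8]
tool_rot: [3.141, 0.016, -0.0]
ft_force: [-0.1, -0.4, -2.2]
width: 21.5
shift [-0.5401 -0.0098 -0.0007] roll 0.05 | tcp [540.1  -4.2 107.8] yaw 0.59 j6 1.43 t 9.1667
[-0.10480081 -0.44415745 -2.22865702] [0.03505503 0.02693374 0.02486222]
```

Seated about 6.3 mm deep with no contact force. Now I turn clockwise in stages and average the wrench at each stage.

```bash
cat > f.py <<'E'
from h import *
def wr(n=5):
    F=[]
    for _ in range(n): env.read_camera('wrist'); s=env.sense(); F.append(np.r_[s['ft_force'],s['torque']])
    F=np.array(F); t=s['tcp_pos'];R=Ro.from_rotvec(s['tool_rot']).as_matrix();m=F.mean(0)
    print('F',np.round(m[:3],2),'toolxy',np.round((R.T@m[:3])[:2],2),'Tz %.3f sd %.3f'%(m[5],F[:,5].std()),'all T',np.round(m[3:],3),'yaw %.2f'%yaw(s),'tcp',np.round(t,1),'w %.1f t %.2f'%(s['width'],s['clock']))
if __name__=='__main__': wr()
E
python3 f.py
python3 -m pendant '[[[-1,0,0,0,1],[-1,0,0,0,2],[-1,0,0.0001,0,3],[-1,0,0.0001,0,4],[-1,0.0001,0.0001,0,5],[-1,0.0001,0.0001,0,6],[-1,0.0001,0.0001,0,6],[-1,0.0001,0.0001,0,6]]]' | tr '\n' ' '; python3 f.py
python3 -m pendant '[[[-1,0,0,0,1],[-1,0,0,0,2],[-1,0,0.0001,0,3],[-1,0,0.0001,0,4],[-1,0.0001,0.0001,0,5],[-1,0.0001,0.0001,0,6],[-1,0.0001,0.0001,0,6],[-1,0.0001,0.0001,0,6]]]' | tr '\n' ' '; python3 f.py
```

```text
F [-0.23  0.09 -1.54] toolxy [-0.23 -0.1 ] Tz -0.013 sd 0.028 all T [ 0.038  0.027 -0.013] yaw 0.60 tcp [540.1  -4.2 107.8] w 21.5 t 9.42
clock: 10.08 tcp_pos: [540.2, -4.4, 107.8] tool_rot: [3.138, -0.148, 0.0] ft_force: [-0.4, -1.7, -0.7] width: 21.3 F [-0.02 -0.59 -1.23] toolxy [0.04 0.59] Tz 0.042 sd 0.041 all T [-0.111  0.064  0.042] yaw -5.40 tcp [540.2  -4.3 107.8] w 21.7 t 10.33
clock: 11.0 tcp_pos: [540.3, -4.5, 107.8] tool_rot: [3.126, -0.312, -0.0] ft_force: [-0.1, -0.8, -2.4] width: 21.9 F [-0.62 -0.61 -1.25] toolxy [-0.49  0.72] Tz 0.070 sd 0.031 all T [-0.213  0.11   0.07 ] yaw -11.40 tcp [540.3  -4.4 107.8] w 21.5 t 11.25
```

```bash
python3 -m pendant '[[[-1,0,0,0,1.5],[-1,0,0,0,3],[-1,0,0.0001,0,4.5],[-1,0,0.0001,0,6],[-1,0.0001,0.0001,0,7],[-1,0.0001,0.0001,0,8],[-1,0.0001,0.0001,0,8],[-1,0.0001,0.0001,0,8]]]' | tr '\n' ' '; python3 f.py
python3 -m pendant '[[[-1,0,0,0,1],[-1,0,0,0,2],[-1,0,0.0001,0,3],[-1,0,0.0001,0,4],[-1,0,0.0001,0,4],[-1,0,0.0001,0,4],[-1,0,0.0001,0,4],[-1,0,0.0001,0,4]]]' | tr '\n' ' '; python3 f.py
```

```text
clock: 11.92 tcp_pos: [540.4, -4.6, 107.8] tool_rot: [3.097, -0.529, -0.0] ft_force: [0.6, -1.3, -1.0] width: 21.8 F [-0.59 -1.44 -1.35] toolxy [-0.08  1.56] Tz 0.046 sd 0.036 all T [-0.461  0.228  0.046] yaw -19.39 tcp [540.4  -4.6 107.8] w 21.6 t 12.17
clock: 12.83 tcp_pos: [540.4, -4.6, 107.8] tool_rot: [3.076, -0.637, -0.0] ft_force: [-0.2, -1.5, -1.9] width: 21.8 F [-0.81 -1.62 -1.1 ] toolxy [-0.1   1.81] Tz 0.046 sd 0.019 all T [-0.464  0.272  0.046] yaw -23.40 tcp [540.4  -4.6 107.8] w 21.2 t 13.08
```

```bash
for i in 1 2; do python3 -m pendant '[[[-1,0,0.0001,0,1],[-1,0,0.0001,0,2],[-1,0,0.0002,0,3],[-1,0,0.0002,0,4],[-1,0,0.0002,0,4],[-1,0,0.0002,0,4],[-1,0,0.0002,0,4],[-1,0,0.0002,0,4]]]' | head -1; python3 f.py; done
```

```text
clock: 13.75
F [-1.27 -1.84 -1.55] toolxy [-0.28  2.21] Tz 0.059 sd 0.045 all T [-0.444  0.297  0.059] yaw -27.40 tcp [540.3  -4.8 107.8] w 21.4 t 14.00
clock: 14.67
F [-1.42 -1.37 -1.49] toolxy [-0.5   1.91] Tz 0.053 sd 0.012 all T [-0.455  0.309  0.053] yaw -31.40 tcp [540.2  -5.  107.8] w 22.1 t 14.92
```

```bash
cat > g.py <<'E'
import sys
from f import *
F=[]
for _ in range(6): env.read_camera('wrist'); s=env.sense(); F.append(np.r_[s['ft_force'],s['torque']])
m=np.mean(F,0);R=Ro.from_rotvec(s['tool_rot']).as_matrix()
print('Tz %.3f'%m[5],'Fxy tool',np.round((R.T@m[:3]),1),'T',np.round(m[3:5],2),'yaw %.2f z %.1f t %.1f'%(yaw(s),s['tcp_pos'][2],s['clock']))
sys.exit(m[5]>0.095)
E
P="python3 -m pendant"
python3 -m pendant '[[[-1,0,0,0,0.5],[-1,0,0.0001,0,1],[-1,0,0.0001,0,1.5],[-1,0,0.0001,0,2],[-1,0,0.0001,0,2.5],[-1,0,0.0001,0,2.5],[-1,0,0.0001,0,2.5],[-1,0,0.0001,0,2.5]]]' | head -1; python3 g.py && 
python3 -m pendant '[[[-1,0,0,0,0.5],[-1,0,0.0001,0,1],[-1,0,0.0001,0,1.5],[-1,0,0.0001,0,2],[-1,0,0.0001,0,2.5],[-1,0,0.0001,0,2.5],[-1,0,0.0001,0,2.5],[-1,0,0.0001,0,2.5]]]' | head -1 && python3 g.py && 
python3 -m pendant '[[[-1,0,0,0,0.5],[-1,0,0.0001,0,1],[-1,0,0.0001,0,1.5],[-1,0,0.0001,0,2],[-1,0,0.0001,0,2.5],[-1,0,0.0001,0,2.5],[-1,0,0.0001,0,2.5],[-1,0,0.0001,0,2.5]]]' | head -1 && python3 g.py
```

```text
clock: 15.58
Tz 0.071 Fxy tool [0.3 1.9 1.7] T [-0.42  0.33] yaw -33.90 z 107.8 t 15.9False
```

```bash
sed -i 's/sys.exit(m\[5\]>0.095)/sys.exit(int(m[5]>0.095))/' g.py
python3 -m pendant '[[[-1,0,0,0,0.5],[-1,0,0.0001,0,1],[-1,0,0.0001,0,1.5],[-1,0,0.0001,0,2],[-1,0,0.0001,0,2.5],[-1,0,0.0001,0,2.5],[-1,0,0.0001,0,2.5],[-1,0,0.0001,0,2.5]]]' | head -1; python3 g.py && 
python3 -m pendant '[[[-1,0,0,0,0.5],[-1,0,0.0001,0,1],[-1,0,0.0001,0,1.5],[-1,0,0.0001,0,2],[-1,0,0.0001,0,2.5],[-1,0,0.0001,0,2.5],[-1,0,0.0001,0,2.5],[-1,0,0.0001,0,2.5]]]' | head -1 && python3 g.py && 
python3 -m pendant '[[[-1,0,0,0,0.5],[-1,0,0.0001,0,1],[-1,0,0.0001,0,1.5],[-1,0,0.0001,0,2],[-1,0,0.0001,0,2.5],[-1,0,0.0001,0,2.5],[-1,0,0.0001,0,2.5],[-1,0,0.0001,0,2.5]]]' | head -1 && python3 g.py
```

```text
clock: 16.55
Tz 0.080 Fxy tool [-0.2  2.   1.3] T [-0.4   0.32] yaw -36.40 z 107.8 t 16.9
clock: 17.52
Tz 0.082 Fxy tool [-0.1  1.9  1.5] T [-0.4   0.36] yaw -38.90 z 107.8 t 17.8
clock: 18.48
Tz 0.064 Fxy tool [0.1 1.8 1.4] T [-0.41  0.36] yaw -41.40 z 107.8 t 18.8
```

```bash
python3 -m pendant '[[[-1,0,0,0,0.5],[-1,0,0.0001,0,1],[-1,0,0.0001,0,1.5],[-1,0,0.0001,0,2],[-1,0,0.0001,0,2.5],[-1,0,0.0001,0,2.5],[-1,0,0.0001,0,2.5],[-1,0,0.0001,0,2.5]]]' | head -1; python3 g.py && 
python3 -m pendant '[[[-1,0,0,0,0.5],[-1,0,0.0001,0,1],[-1,0,0.0001,0,1.5],[-1,0,0.0001,0,2],[-1,0,0.0001,0,2.5],[-1,0,0.0001,0,2.5],[-1,0,0.0001,0,2.5],[-1,0,0.0001,0,2.5]]]' | head -1 && python3 g.py && 
python3 -m pendant '[[[-1,0,0,0,0.5],[-1,0,0.0001,0,1],[-1,0,0.0001,0,1.5],[-1,0,0.0001,0,2],[-1,0,0.0001,0,2.5],[-1,0,0.0001,0,2.5],[-1,0,0.0001,0,2.5],[-1,0,0.0001,0,2.5]]]' | head -1 && python3 g.py
```

```text
clock: 19.45
Tz 0.056 Fxy tool [0.4 1.8 1.3] T [-0.38  0.38] yaw -43.90 z 107.8 t 19.8
clock: 20.42
Tz 0.080 Fxy tool [0.3 1.8 1.3] T [-0.41  0.39] yaw -46.40 z 107.8 t 20.7
clock: 21.38
Tz 0.088 Fxy tool [0.7 2.2 1.2] T [-0.38  0.42] yaw -48.90 z 107.8 t 21.7
```

```bash
python3 -m pendant '[[[-1,0,0,0,0.5],[-1,0,0.0001,0,1],[-1,0,0.0001,0,1.5],[-1,0,0.0001,0,2],[-1,0,0.0001,0,2],[-1,0,0.0001,0,2],[-1,0,0.0001,0,2],[-1,0,0.0001,0,2]]]' | head -1; python3 g.py && 
python3 -m pendant '[[[-1,0,0,0,0.5],[-1,0,0.0001,0,1],[-1,0,0.0001,0,1.5],[-1,0,0.0001,0,2],[-1,0,0.0001,0,2],[-1,0,0.0001,0,2],[-1,0,0.0001,0,2],[-1,0,0.0001,0,2]]]' | head -1 && python3 g.py && 
python3 -m pendant '[[[-1,0,0,0,0.5],[-1,0,0.0001,0,1],[-1,0,0.0001,0,1.5],[-1,0,0.0001,0,2],[-1,0,0.0001,0,2],[-1,0,0.0001,0,2],[-1,0,0.0001,0,2],[-1,0,0.0001,0,2]]]' | head -1 && python3 g.py
```

```text
clock: 22.35
Tz 0.122 Fxy tool [0.5 2.2 1.3] T [-0.34  0.4 ] yaw -50.90 z 107.8 t 22.6
```

Torque is climbing (0.122 Nm at -50.9°), so the steps get smaller.

```bash
python3 -m pendant '[[[-1,0,0,0,0.2],[-1,0,0,0,0.4],[-1,0,0,0,0.6],[-1,0,0,0,0.8],[-1,0,0,0,0.8],[-1,0,0,0,0.8],[-1,0,0,0,0.8],[-1,0,0,0,0.8]]]' | head -1; python3 g.py; python3 g.py
```

```text
clock: 23.32
Tz 0.103 Fxy tool [0.3 2.1 1.1] T [-0.37  0.45] yaw -51.70 z 107.8 t 23.6
Tz 0.091 Fxy tool [0.7 2.2 1.1] T [-0.37  0.45] yaw -51.70 z 107.8 t 23.9
```

```bash
sed -i 's/0.095/0.125/;s/range(6)/range(9)/' g.py
python3 -m pendant '[[[-1,0,0,0,0.3],[-1,0,0,0,0.6],[-1,0,0.0001,0,0.9],[-1,0,0.0001,0,1.2],[-1,0,0.0001,0,1.2],[-1,0,0.0001,0,1.2],[-1,0,0.0001,0,1.2],[-1,0,0.0001,0,1.2]]]' | head -1; python3 g.py && 
python3 -m pendant '[[[-1,0,0,0,0.3],[-1,0,0,0,0.6],[-1,0,0.0001,0,0.9],[-1,0,0.0001,0,1.2],[-1,0,0.0001,0,1.2],[-1,0,0.0001,0,1.2],[-1,0,0.0001,0,1.2],[-1,0,0.0001,0,1.2]]]' | head -1 && python3 g.py
```

```text
clock: 24.58
Tz 0.093 Fxy tool [0.6 2.2 1.3] T [-0.33  0.41] yaw -52.90 z 107.8 t 25.0
clock: 25.7
Tz 0.083 Fxy tool [0.7 1.6 1.4] T [-0.29  0.36] yaw -54.10 z 107.8 t 26.1
```

```bash
python3 -m pendant '[[[-1,0,0,0,0.3],[-1,0,0,0,0.6],[-1,0,0.0001,0,0.9],[-1,0,0.0001,0,1.2],[-1,0,0.0001,0,1.5],[-1,0,0.0001,0,1.5],[-1,0,0.0001,0,1.5],[-1,0,0.0001,0,1.5]]]' | head -1; python3 g.py && 
python3 -m pendant '[[[-1,0,0,0,0.3],[-1,0,0,0,0.6],[-1,0,0.0001,0,0.9],[-1,0,0.0001,0,1.2],[-1,0,0.0001,0,1.2],[-1,0,0.0001,0,1.2],[-1,0,0.0001,0,1.2],[-1,0,0.0001,0,1.2]]]' | head -1 && python3 g.py && 
python3 -m pendant '[[[-1,0,0,0,0.3],[-1,0,0,0,0.6],[-1,0,0.0001,0,0.9],[-1,0,0.0001,0,1.2],[-1,0,0.0001,0,1.2],[-1,0,0.0001,0,1.2],[-1,0,0.0001,0,1.2],[-1,0,0.0001,0,1.2]]]' | head -1 && python3 g.py
```

```text
clock: 26.82
Tz 0.094 Fxy tool [0.5 2.  1.2] T [-0.31  0.35] yaw -55.60 z 107.8 t 27.3
clock: 27.93
Tz 0.114 Fxy tool [0.4 1.5 1. ] T [-0.26  0.31] yaw -56.81 z 107.8 t 28.4
clock: 29.05
Tz 0.116 Fxy tool [0.6 1.5 1.4] T [-0.23  0.27] yaw -58.01 z 107.8 t 29.5
```

```bash
python3 -m pendant '[[[-1,0,0,0,0.2],[-1,0,0,0,0.4],[-1,0,0,0,0.6],[-1,0,0,0,0.8],[-1,0,0,0,1],[-1,0,0,0,1],[-1,0,0,0,1],[-1,0,0,0,1]]]' | head -1; python3 g.py && 
python3 -m pendant '[[[-1,0,0,0,0.2],[-1,0,0,0,0.4],[-1,0,0.0001,0,0.6],[-1,0,0.0001,0,0.8],[-1,0,0.0001,0,1],[-1,0,0.0001,0,1],[-1,0,0.0001,0,1],[-1,0,0.0001,0,1]]]' | head -1 && python3 g.py
```

```text
clock: 30.17
Tz 0.110 Fxy tool [0.5 1.5 1.3] T [-0.23  0.31] yaw -59.00 z 107.8 t 30.6
clock: 31.28
Tz 0.115 Fxy tool [0.4 1.4 1.2] T [-0.2   0.27] yaw -60.00 z 107.8 t 31.7
```

Run:
```python
from h import *
d=shot('wrist','w6')
g=d['image'][110:300,180:380];cv2.imwrite('pics/c8.png',np.clip(cv2.resize(g,None,fx=3,fy=3,interpolation=2)[...,::-1]*1.4,0,255).astype(np.uint8))
```

```text
(no output)
```

View pics/c8.png

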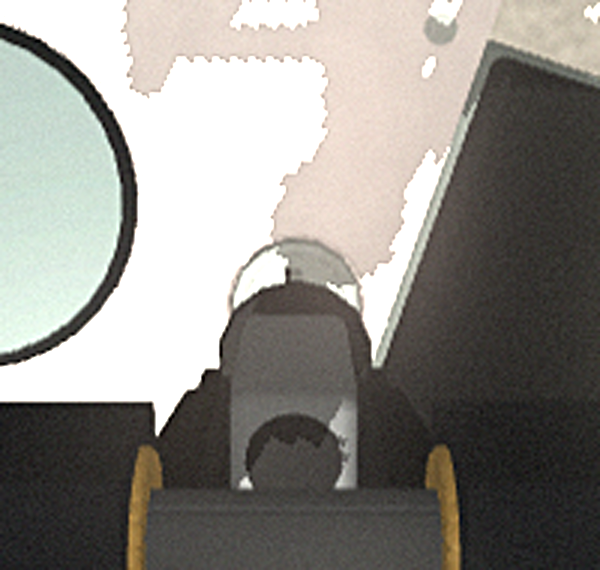

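The cam follows the blade (slot end at (290,270)), and the seam at (400,290) shows no clear gap. Carrying on in small steps.

```bash
sed -i "s/'yaw %.2f z/'j6 %.3f'%s['joints'][5],'yaw %.2f z/;s/0.125/0.14/" g.py
python3 -m pendant '[[[-1,0,0,0,0.2],[-1,0,0,0,0.4],[-1,0,0,0,0.6],[-1,0,0,0,0.8],[-1,0,0,0,1],[-1,0,0,0,1],[-1,0,0,0,1],[-1,0,0,0,1]]]' | head -1; python3 g.py && 
python3 -m pendant '[[[-1,0,0,0,0.2],[-1,0,0,0,0.4],[-1,0,0.0001,0,0.6],[-1,0,0.0001,0,0.8],[-1,0,0.0001,0,0.8],[-1,0,0.0001,0,0.8],[-1,0,0.0001,0,0.8],[-1,0,0.0001,0,0.8]]]' | head -1 && python3 g.py
```

```text
clock: 32.45
Tz 0.105 Fxy tool [0.8 1.6 1.3] T [-0.21  0.3 ] j6 2.502 yaw -61.00 z 107.8 t 32.9
clock: 33.57
Tz 0.128 Fxy tool [0.2 1.3 1.4] T [-0.18  0.25] j6 2.516 yaw -61.81 z 107.8 t 34.0
```

```bash
python3 -m pendant '[[[-1,0,0,0,0.2],[-1,0,0,0,0.4],[-1,0,0,0,0.6],[-1,0,0,0,0.8],[-1,0,0,0,1],[-1,0,0,0,1],[-1,0,0,0,1],[-1,0,0,0,1]]]' | head -1; python3 g.py && 
python3 -m pendant '[[[-1,0,0,0,0.2],[-1,0,0,0,0.4],[-1,0,0.0001,0,0.6],[-1,0,0.0001,0,0.8],[-1,0,0.0001,0,0.8],[-1,0,0.0001,0,0.8],[-1,0,0.0001,0,0.8],[-1,0,0.0001,0,0.8]]]' | head -1 && python3 g.py
```

```text
clock: 34.68
Tz 0.104 Fxy tool [0.5 1.3 1.3] T [-0.19  0.28] j6 2.533 yaw -62.81 z 107.8 t 35.1
clock: 35.8Traceback (most recent call last):
  File "g.py", line 4, in <module>
    for _ in range(9): env.read_camera('wrist'); s=env.sense(); F.append(np.r_[s['ft_force'],s['torque']])
                       ~~~~~~~~~~~~~~~^^^^^^^^^
ValueError: 200 camera calls are used up
```

The camera calls are used up: my averaging burned them. I'll see whether the joint-6 effort gives a cleaner torque than the wrist sensor.

```bash
cat > e.py <<'E'
from h import *
s=env.sense();print('Tz %.3f'%s['torque'][2],'eff',np.round(s['effort'],3),'F',np.round(s['ft_force'],1),'j6 %.3f yaw %.2f t %.2f w %.1f'%(s['joints'][5],yaw(s),s['clock'],s['width']),np.round(s['tcp_pos'],1))
E
python3 e.py
python3 -m pendant '[[[-1,0,0,0,0.1],[-1,0,0,0,0.2],[-1,0,0,0,0.3],[-1,0,0,0,0.4],[-1,0,0,0,0.5],[-1,0,0,0,0.5],[-1,0,0,0,0.5],[-1,0,0,0,0.5]]]'|head -1; python3 e.py
python3 -m pendant '[[[-1,0,0,0,0.1],[-1,0,0,0,0.2],[-1,0,0,0,0.3],[-1,0,0,0,0.4],[-1,0,0,0,0.5],[-1,0,0,0,0.5],[-1,0,0,0,0.5],[-1,0,0,0,0.5]]]'|head -1; python3 e.py
```

```text
Tz 0.088 eff [  0.461 -54.74  -21.506   0.337  -0.32    0.1  ] F [-1.1 -1.  -1. ] j6 2.547 yaw -63.60 t 36.00 w 21.6 [539.   -6.1 107.8]
clock: 36.67
Tz 0.135 eff [  0.463 -54.721 -21.51    0.347  -0.328   0.111] F [-0.2 -1.4 -1.6] j6 2.556 yaw -64.11 t 36.67 w 21.5 [539.   -6.1 107.8]
clock: 37.33
Tz 0.116 eff [  0.466 -54.705 -21.525   0.359  -0.342   0.119] F [-1.2 -1.2 -1.1] j6 2.565 yaw -64.60 t 37.33 w 21.5 [539.   -6.  107.8]
```

Joint-6 effort is clean: 0.100, 0.111, 0.119 Nm, about 0.02 Nm per degree. It serves as the torque gauge from here, aiming at about 0.195 Nm.

```bash
python3 -m pendant '[[[-1,0,0,0,0.2],[-1,0,0,0,0.4],[-1,0,0,0,0.6],[-1,0,0,0,0.8],[-1,0,0,0,1],[-1,0,0,0,1],[-1,0,0,0,1],[-1,0,0,0,1]]]'|head -1; python3 e.py
python3 -m pendant '[[[-1,0,0,0,0.1],[-1,0,0,0,0.2],[-1,0,0,0,0.3],[-1,0,0,0,0.4],[-1,0,0,0,0.5],[-1,0,0,0,0.5],[-1,0,0,0,0.5],[-1,0,0,0,0.5]]]'|head -1; python3 e.py
```

```text
clock: 38.0
Tz 0.132 eff [  0.467 -54.685 -21.563   0.382  -0.371   0.137] F [-0.9 -0.5 -1.3] j6 2.582 yaw -65.60 t 38.00 w 21.5 [539.   -6.1 107.8]
clock: 38.67
Tz 0.110 eff [  0.468 -54.682 -21.59    0.396  -0.389   0.145] F [-1.5 -1.4 -0.4] j6 2.591 yaw -66.10 t 38.67 w 21.5 [539.   -6.  107.8]
```

```bash
python3 -m pendant '[[[-1,0,0,0,0.2],[-1,0,0,0,0.4],[-1,0,0,0,0.6],[-1,0,0,0,0.8],[-1,0,0,0,1],[-1,0,0,0,1],[-1,0,0,0,1],[-1,0,0,0,1]]]'|head -1; python3 e.py
python3 -m pendant '[[[-1,0,0,0,0.1],[-1,0,0,0,0.3],[-1,0,0,0,0.5],[-1,0,0,0,0.7],[-1,0,0,0,0.7],[-1,0,0,0,0.7],[-1,0,0,0,0.7],[-1,0,0,0,0.7]]]'|head -1; python3 e.py
```

```text
clock: 39.33
Tz 0.075 eff [  0.535 -54.669 -21.685   0.395  -0.451   0.115] F [-0.3 -2.5 -0.9] j6 2.608 yaw -67.10 t 39.33 w 21.3 [539.   -6.  107.8]
clock: 40.0
Tz 0.060 eff [  0.538 -54.684 -21.744   0.414  -0.482   0.124] F [-1.4 -1.1 -1.3] j6 2.621 yaw -67.80 t 40.00 w 21.5 [539.   -6.1 107.8]
```

Torque dropped at -67.1°, so something slipped or the cam jumped ahead. Joint 6 has about 4° left; I use 2° more and read again.

```bash
sed -i "s/print(/R=Ro.from_rotvec(s['tool_rot']).as_matrix();print('T',np.round(s['torque'],2),/" e.py
python3 -m pendant '[[[-1,0,0,0,0.2],[-1,0,0,0,0.4],[-1,0,0,0,0.6],[-1,0,0,0,0.8],[-1,0,0,0,1],[-1,0,0,0,1],[-1,0,0,0,1],[-1,0,0,0,1]]]'|head -1; python3 e.py
python3 -m pendant '[[[-1,0,0,0,0.2],[-1,0,0,0,0.4],[-1,0,0,0,0.6],[-1,0,0,0,0.8],[-1,0,0,0,1],[-1,0,0,0,1],[-1,0,0,0,1],[-1,0,0,0,1]]]'|head -1; python3 e.py
```

```text
clock: 40.67
T [-0.2   0.5   0.15] Tz 0.147 eff [  0.538 -54.688 -21.803   0.437  -0.517   0.145] F [-1.  -1.9 -1.6] j6 2.638 yaw -68.80 t 40.67 w 21.7 [539.   -6.  107.8]
clock: 41.33
T [-0.3   0.42  0.17] Tz 0.166 eff [  0.535 -54.693 -21.861   0.461  -0.551   0.164] F [-0.8 -2.1 -0.9] j6 2.655 yaw -69.80 t 41.33 w 21.6 [539.   -6.1 107.8]
```

```bash
python3 -m pendant '[[[-1,0,0,0,0.1],[-1,0,0,0,0.2],[-1,0,0,0,0.3],[-1,0,0,0,0.4],[-1,0,0,0,0.5],[-1,0,0,0,0.6],[-1,0,0,0,0.6],[-1,0,0,0,0.6]]]'|head -1; python3 e.py
python3 -m pendant '[[[-1,0,0,0,0.1],[-1,0,0,0,0.2],[-1,0,0,0,0.3],[-1,0,0,0,0.4],[-1,0,0,0,0.5],[-1,0,0,0,0.6],[-1,0,0,0,0.6],[-1,0,0,0,0.6]]]'|head -1; python3 e.py
```

```text
clock: 42.0
T [-0.24  0.52  0.21] Tz 0.205 eff [  0.531 -54.703 -21.905   0.476  -0.574   0.185] F [-1.7 -1.2  0. ] j6 2.666 yaw -70.40 t 42.00 w 21.5 [539.   -6.  107.8]
clock: 42.67
T [-0.18  0.41  0.19] Tz 0.186 eff [  0.522 -54.712 -21.942   0.489  -0.594   0.197] F [-1.8 -1.3 -1.7] j6 2.676 yaw -71.01 t 42.67 w 21.3 [539.   -6.1 107.8]
```

Torque is 0.197 Nm by joint effort and 0.186 to 0.205 by the wrist, inside 0.17 to 0.22. I back off the wind-up inside the blade's play, then lift out.

```bash
python3 -m pendant '[[[-1,0,0,0,-1],[-1,0,0,0,-2],[-1,0,0,0,-3],[-1,0,0,0,-4],[-1,0,0,0,-4],[-1,0,0,0,-4],[-1,0,0,0,-4],[-1,0,0,0,-4]]]'|head -1; python3 e.py
```

```text
clock: 43.33
T [-0.17  0.35 -0.05] Tz -0.047 eff [ 5.8900e-01 -5.4768e+01 -2.1800e+01  3.3300e-01 -4.8900e-01  2.7000e-02] F [-1.3 -0.5 -1.3] j6 2.607 yaw -67.02 t 43.33 w 21.5 [539.   -6.  107.8]
```

```bash
python3 -m pendant '[[[-1,0,0,0,-0.7],[-1,0,0,-0.001,-0.7],[-1,0,0,-0.003,-0.7],[-1,0,0,-0.006,-0.7],[-1,0,0,-0.012,-0.7],[-1,0,0,-0.022,-0.7],[-1,0,0,-0.036,-0.7],[-1,0,0,-0.05,-0.7]]]'|head -1; python3 e.py
python3 -m pendant '[[[-1,0,0,-0.012,0],[-1,0,0,-0.024,0],[-1,0,0,-0.03,0],[-1,0,0,-0.03,0],[-1,0,0,-0.03,0],[-1,0,0,-0.03,0],[-1,0,0,-0.03,0],[-1,0,0,-0.03,0]]]'|head -1
python3 - <<'E'
from h import *
go([435.2,-294.1,187.5],-28.1); import e
E
```

```text
clock: 44.0
T [ 0.1  -0.04 -0.01] Tz -0.015 eff [ 1.7000e-02 -5.0814e+01 -2.2538e+01 -3.9000e-02 -7.3100e-01  1.0000e-03] F [ 0.3 -0.8 -2.3] j6 2.594 yaw -66.31 t 44.00 w 21.4 [539.3  -6.  159.2]
clock: 44.67
shift [ 2.222e-01  2.107e-01 -2.000e-04] roll -38.2 | tcp [538.8  -6.  187.2] yaw -66.3 j6 2.59 t 44.6667
T [ 0.17 -0.05 -0.02] Tz -0.020 eff [ 1.3000e-02 -5.2181e+01 -2.5164e+01 -4.1000e-02 -7.0000e-02  0.0000e+00] F [-0.4  0.1 -1.8] j6 2.594 yaw -66.30 t 44.67 w 21.4 [538.8  -6.  187.2]
```

```bash
python3 -m pendant '[[[-1,0.015,0.014,0,-3],[-1,0.04,0.038,0,-8],[-1,0.067,0.063,0,-13],[-1,0.094,0.089,0,-18],[-1,0.12,0.114,0,-23],[-1,0.147,0.139,0,-29],[-1,0.172,0.163,0,-35],[-1,0.195,0.185,0,-38.2]]]'|head -1
python3 - <<'E'
from h import *
go([435.2,-294.3,187.5],-28.1)
E
```

```text
clock: 45.33
shift [0.0052 0.0352 0.0001] roll 0.31 | tcp [ 447.  -260.7  187.6] yaw -27.79 j6 1.4 t 45.3333
```

```bash
python3 -m pendant '[[[-1,0.002,0.015,0,0],[-1,0.004,0.027,0.01,0],[-1,0.0055,0.037,0.025,0],[-1,0.0055,0.037,0.04,0],[-1,0.0055,0.037,0.045,0],[-1,0.0055,0.037,0.045,0],[-1,0.0055,0.037,0.045,0],[-1,0.0055,0.037,0.045,0]]]'|head -1
python3 - <<'E'
from h import *
go([435.2,-294.3,71.1],-28.1)
E
```

```text
clock: 46.0
shift [-0.0006  0.0006  0.0723] roll 0.03 | tcp [ 435.9 -294.   143.4] yaw -28.07 j6 1.34 t 46.0
```

```bash
python3 -m pendant '[[[-1,-0.0005,0.0005,0.005,0],[-1,-0.0005,0.0005,0.012,0],[-1,-0.0005,0.0005,0.018,0],[-1,-0.0005,0.0005,0.024,0],[-1,-0.0005,0.0005,0.03,0],[-1,-0.0005,0.0005,0.037,0],[-1,-0.0005,0.0005,0.044,0],[-1,-0.0005,0.0005,0.05,0]]]'|head -1; python3 e.py
python3 -m pendant '[[[-1,0,0,0.005,0],[-1,0,0,0.01,0],[-1,0,0,0.014,0],[-1,0,0,0.017,0],[-1,0,0,0.019,0],[-1,0,0,0.02,0],[-1,0,0,0.02,0],[-1,0,0,0.02,0]]]'|head -1; python3 e.py
```

```text
clock: 46.67
T [ 0.1  -0.01 -0.01] Tz -0.010 eff [ 1.5000e-02 -5.4839e+01 -2.0139e+01  3.8000e-02  1.7000e-01  0.0000e+00] F [ 0.   0.9 -1.9] j6 1.340 yaw -28.11 t 46.67 w 21.7 [ 434.7 -294.3   91.9]
clock: 47.33
T [0.08 0.06 0.01] Tz 0.007 eff [-8.0000e-03 -5.4367e+01 -1.8598e+01  3.5000e-02 -8.3000e-02  0.0000e+00] F [-0.2  0.2 -1.5] j6 1.340 yaw -28.10 t 47.33 w 21.6 [ 434.8 -294.5   73. ]
```

```bash
python3 -m pendant '[[[-1,0,0,0.0003,0],[-1,0,0,0.0006,0],[-1,0,0,0.0009,0],[-1,0,0,0.0012,0],[-1,0,0,0.0015,0],[-1,0,0,0.0018,0],[-1,0,0,0.0018,0],[-1,0,0,0.0018,0]]]'|head -1; python3 e.py
```

```text
clock: 48.0
T [ 0.09  0.08 -0.01] Tz -0.009 eff [ 8.8000e-02 -5.3861e+01 -1.8296e+01  6.4000e-02 -1.2600e-01  2.0000e-03] F [-0.5  0.4 -0.1] j6 1.340 yaw -28.10 t 48.00 w 21.7 [ 434.8 -294.4   71.1]
```

Weight is coming off (Fz -1.5 to -0.1), so the guard is resting on the block. Release and retreat.

```bash
python3 -m pendant '[[[-0.5,0,0,0,0],[-0.4,0,0,0,0],[-0.3,0,0,0,0],[-0.2,0,0,0,0],[-0.1,0,0,0,0],[0,0,0,0,0],[0,0,0,0,0],[0,0,0,0,0]]]'|head -1; python3 e.py
python3 -m pendant '[[[0,0,0,-0.004,0],[0,0,0,-0.015,0],[0,0,0,-0.03,0],[0,0,0,-0.05,0],[0,0,0,-0.07,0],[0,0,0,-0.09,0],[0,0,0,-0.11,0],[0,0,0,-0.11,0]]]'|head -1; python3 e.py
```

```text
clock: 48.67
T [ 0.09 -0.01  0.01] Tz 0.015 eff [-0.0000e+00 -5.3939e+01 -1.8218e+01  3.6000e-02 -7.2000e-02 -0.0000e+00] F [-0.1 -0.5  0.1] j6 1.340 yaw -28.10 t 48.67 w 46.9 [ 434.8 -294.4   71. ]
clock: 49.33
T [ 0.01  0.04 -0.02] Tz -0.015 eff [ 5.2000e-02 -4.8877e+01 -2.3665e+01  4.0000e-02  7.5200e-01 -2.0000e-03] F [-0.  -0.1 -0.1] j6 1.340 yaw -28.10 t 49.33 w 47.8 [ 435.9 -295.3  184.8]
```

```bash
python3 -m pendant '[[[0,0,0,0,0],[0,0,0,0,0],[0,0,0,0,0],[0,0,0,0,0],[0,0,0,0,0],[0,0,0,0,0],[0,0,0,0,0],[0,0,0,0,0]]]'|tr '\n' ' '; python3 -c "
from bench import env
print(env.finish_job())"
```

```text
clock: 50.0 tcp_pos: [434.7, -294.4, 180.9] tool_rot: [-3.048, 0.763, 0.0] ft_force: [-0.1, -0.5, -0.5] width: 47.0 the job is handed in; nothing more can be done
None
```

The job is handed in at 50.0 s of the 72 s allowed. The last checks fit a tight cam and a returned screwdriver, but I couldn't confirm the end state by picture.

**What I did:** I took the driver from the wooden block and seated its blade about 6.3 mm deep in the cam slot. I turned the disc clockwise about 70° of tool rotation, backed off the wind-up, lifted out and set the driver back in the hole at the pose it came from.

**Last checks that agreed:**
- **Torque:** the final turn read 0.197 Nm by joint-6 effort and 0.186 and 0.205 Nm by the wrist sensor, inside the 0.17 to 0.22 target.
- **Forces:** vertical force in the slot stayed at about the driver's own weight, and sideways force at about 2 N.
- **Putting back:** the driver's weight came off at 71.1 mm tool height, the same as at pick-up. After release the gripper retreated with no force on it.

**What failed or disagreed:**
- **Camera calls ran out:** averaging the wrench between camera calls used all 200 before tightening was complete. So the closed gap, the driver upright in the hole and the untouched bystanders were not checked by picture at the end. An earlier picture at about -60° showed no clear gap.
- **Torque dip:** effort fell once from 0.145 to 0.115 Nm near -67°, then climbed steadily again. I don't know the cause, possibly a stick-slip.
- **Joint 6:** it ended the turn at 2.676, close to its 2.69 limit.
- **Look-alike drivers:** the small free-standing one fell over early on with the tool never near it, and the large one also seemed to be lying down in a later picture. Neither is a listed bystander.

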